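Load two popper heads and hold the drilling block against the sprung fence

ROBOT

A 6-joint arm with a two-finger parallel gripper is mounted at the origin on the work surface. World frame = base frame: x ahead of the robot, y to its left, z up, the work surface at z = 0. Lengths are in mm, angles in rad, forces in N, time in s.
With the tool pointing down it reaches from about 325 to 900 mm from the base axis. Payload 3.5 kg.
Tool frame: the origin (TCP) lies midway between the tips of the shut fingers; the grasp point (between the pads) lies 19 mm behind it (r.hold_point_z is the distance from the TCP to the grasp point, in mm); z points along the fingers, y is the direction in which the jaws open and shut (so a half turn about z gives the same grasp; the last joint's range is limited). The gripper opens to 85 mm and grips with 20 to 120 N. Pads are 22 mm wide; open, the fingers measure 114 mm over their backs; the gripper's body (76 mm by 85 mm) begins 54 mm behind the grasp point. The pads swing forward as they close: fully open they stand 13 mm farther back than shut.
Start: joints at [1.166, 0.276, -0.026, 1.268, 0, 1.467], TCP at [185.781, 596.747, 231.313] pointing down, gripper open.
Joint ranges: [-3.12, 3.12], [-0.85, 1.88], [-1.08, 1.24], [-1.95, 2.15], [-1.57, 1.53], [-3.14, 3.14]. Speed limits (rad/s): [2.57, 2.57, 3.14, 3.14, 3.14, 3.14].

INTERFACE

Orientations are given as a unit quaternion [w, x, y, z].
In Python, from rig import r gives the robot as it stands.
- The arm moves only by the tool apply_moves, never from a script. Its argument "moves" is a list of rows, each an object of numbers: "tx", "ty", "tz": the shift along the tool's x, y, z in m; "roll": the turn about the tool's z in rad. A call has 1 to 12 rows; each row is the pose to reach, as a shift and turn from the pose commanded when the call began, along the tool's axes at that moment; what a row does not reach only later rows make up. A row lasts 1/8 s, in which the tool goes at most 62.5 mm and 10.7 degrees, less where a joint would pass 70% of its speed; a pose out of reach is approached as far as the arm can. A call with a gripper value outside its range is refused whole. "gripper" is the finger opening in m, from 0 to 0.0854, set as the call begins (left out, the last holds). The fingers move at their own pace and stop on an object; "squeeze" is the grip in N (left out, the last holds). Time passes only in rows, so rows that repeat a pose let the fingers close. It gives the time, the measured TCP pose, the force and the opening at its end, in the units of the state.
- r.get_obs(): the state, without advancing time (a new reading comes with each control period).
- r.get_image(name): name is "side" or "top"; returns a dict with "frame" (420x560x3 uint8, blue, green, red), "intrinsics" (3x3 intrinsics, pixels), "dist_coeffs" ([k1, k2, p1, p2, k3] as OpenCV has them; the pictures are not rectified), "world_to_cam" (4x4, takes a point from world to camera coordinates). Camera axes: x right, y up, looking along -z (the intrinsics and any distortion apply to the point x, -y, -z); pixel columns grow to the right and rows downward; lengths in mm; the calibration is good to about 2 mm. A picture is of the moment at which its call begins. There is no depth.
- r.hand_in(): hands the job in, once; it reports no verdict.
The state is a dict: "clock": time; "qpos": joint angles; "joint_velocities": joint speeds; "joint_efforts": joint torques, N m; "ee_pos": TCP position; "orientation": TCP orientation; "contact_force": force on the tool from outside, world axes, zero at the start; "moment": the same for the moment, N m; "finger_gap": opening from 0.0 (shut) to 1.0 (fully open).
Only numpy, scipy, OpenCV 4.12 (cv2) and the standard library are available. Lean on these libraries where they do the work, as an engineer would, in place of code of your own. Each camera call takes 0.05 s, during which the arm holds its last target. There are 200 camera calls.

TASK

Stand the red popper head in the red-framed bore of the wooden drilling block and the yellow one in the yellow-framed bore, one at a time. Then take the block by its handle and, flat on the bench, bring it squarely and centrally up against the fence's brass plate and push the sprung plate in until its red pointers end in the green bands, never driving it right to its stop; finish while still holding it there with that steady push, so that I can clamp it. Leave the lacquer jar, the thread spool and the vise where they stand.

Things in the scene. Friction and masses are not known exactly. Their poses are not given: they have to be found in the camera images.
- block: Loose wooden drilling block, 0.35 kg, 70 (x) by 150 (y) by 36 mm high, flat on the bench. Origin: centre of its underside; z up. Bores from above at y = +50 mm (red frame) and -50 mm (yellow-green frame), x = 0. A black handle stands in its middle: 14 mm thick (x), 36 mm long (y), from 36 to 76 mm high. Its flat +x side, 35 mm from the origin, is to meet the plate.
- red_bore (a point): Centre of the mouth of the red-framed bore, on the block's top, 36 mm above its underside. Round, 27 mm wide, 20 mm deep, flat floor 16 mm above the bench, small chamfer. Axes as the block's.
- yellow_bore (a point): Centre of the mouth of the yellow-framed bore; otherwise as the red one.
- handle_top (a point): Centre of the top of the block's black handle, 76 mm above the block's underside.
- red_head: Red popper lure head with painted eyes, standing upright on the bench, loose, about 25 g: round, 24 mm across up to 46 mm height, then tapering to a flat top 18 mm across at 54 mm. Origin: centre of its underside; z along its axis, up. Seated in a bore it stands out 34 mm above the block.
- yellow_head: Yellow-green popper lure head, otherwise as the red one.
- fence: Fixed aluminium fence. Origin: on the bench below the middle of the brass plate's front face when out; +x is the way to push, y along the plate. Plate 150 mm long, 10 thick, 6 to 38 mm high. Fixed body behind, x = 45 to 90 mm, 39 high (knob 57). On its top at y = +70 and -70 mm are white strips with green bands, under two red pointers fixed to the plate.
- plate_face (a point): Centre of the brass plate's front face, 22 mm above the bench; moves with the plate. Axes as the fence's.
- plate (a joint): Travel of the brass plate into the fence, m: 0 fully out, stop at 0.020. A spring pushes it back with 0.9 N per mm of travel, no preload. The pointer tips are over the green from 0.005 to 0.013 (4.5 to 11.7 N).
- lacquer: Amber lacquer jar with white cap, 44 mm across, 62 mm high; bystander. Origin: centre of its underside.
- spool: Blue thread spool, 44 mm across, 42 mm high; bystander. Origin: centre of its underside.
- vise: Fly-tying vise, 1.6 kg: brass base 120 by 170 mm with pockets, steel stem and jaws, 180 mm high; bystander. Origin: centre of its underside.
Not all that is in view belongs to the job. Of the things shaped like the block, the wooden one is meant.

How it is judged:
By the outcome, as a careful person would: the job done as asked, in the order asked, and still so for the second after the job is handed in, while the arm keeps its last pose, push and grip.
It also fails if it takes over 72 s, if anything falls off the work surface, if the arm or the gripper's body presses on something with over 40 N, if the wrist force passes 120 N, or if a joint passes its speed limit or range.

## Working session

There is one attempt and no reset: what is moved stays moved. The work goes in short steps, Python scripts to look and compute and a tool call to move; the robot and the scene stay as the last step left them, time stands still between calls to the robot, and variables do not carry over. Pictures are saved under pics/ and viewed, about 8 in all and at most 12, crops included, and the job is handed in when it is done.

Besides the shell and the picture viewer there is one more tool, called after "Call:" as a command line: name --argument value ..., lists and objects as JSON in quotes. apply_moves: Moves the arm, as the interface text tells. Its arguments: {"type":"object","properties":{"moves":{"type":"array","items":{"type":"object","properties":{"tx":{"type":"number"},"ty":{"type":"number"},"tz":{"type":"number"},"roll":{"type":"number"}}}},"gripper":{"type":"number"},"squeeze":{"type":"number"}},"required":["moves"]}

```bash
mkdir -p pics && python3 - <<'E'
from rig import r
import cv2,pickle
print(r.get_obs(), r.hold_point_z)
for n in("top","side"):
    d=r.get_image(n);pickle.dump(d,open(f"{n}.pkl","wb"))
    print(n,d["intrinsics"],d["dist_coeffs"],d["world_to_cam"])
    cv2.imwrite(f"pics/{n}0.png",cv2.resize(d["frame"],(800,600),interpolation=cv2.INTER_CUBIC))
E
```

```text
{'clock': 0.0, 'qpos': array([ 1.16559028e+00,  2.77146585e-01, -2.79423273e-02,  1.26797296e+00,
        1.84992183e-05,  1.46735531e+00]), 'joint_velocities': array([-0.00174012,  0.0010842 , -0.00089439, -0.00011633, -0.00136621,
        0.00035587]), 'joint_efforts': array([ 2.49573612e-03, -4.45507014e+01,  2.95201653e+01,  1.63458445e-02,
        1.28785473e-04, -2.79706924e-08]), 'ee_pos': array([185.46640458, 596.01241631, 230.12230654]), 'orientation': array([-2.93946911e-04,  1.50310598e-01,  9.88638175e-01, -1.09400730e-03]), 'contact_force': array([-0.33890571,  0.07726598, -0.33398007]), 'moment': array([ 0.00508769, -0.04268653,  0.02145234]), 'finger_gap': 1.0006102452187327} 18.700000000000003
top [[510.05049042   0.         281.88571693]
 [  0.         510.05049042 208.53077771]
 [  0.           0.           1.        ]] [-0.06598987  0.          0.          0.          0.        ] [[-2.95243959e-02 -9.99378647e-01 -1.92517663e-02 -6.01212502e+01]
 [ 9.90084196e-01 -3.18852585e-02  1.36808679e-01 -5.22305201e+02]
 [-1.37337520e-01 -1.50216760e-02  9.90410397e-01 -1.35415575e+03]
 [ 0.00000000e+00  0.00000000e+00  0.00000000e+00  1.00000000e+00]]
side [[501.65128409   0.         278.93010814]
 [  0.         501.65128409 212.06897428]
 [  0.           0.           1.        ]] [-0.13106822  0.          0.          0.          0.        ] [[ 8.96723782e-01 -4.42328433e-01  1.52320540e-02 -5.10234582e+02]
 [ 2.78441693e-01  5.90562449e-01  7.57433969e-01 -1.43761382e+02]
 [-3.44030060e-01 -6.74967815e-01  6.52734071e-01 -1.07427536e+03]
 [ 0.00000000e+00  0.00000000e+00  0.00000000e+00  1.00000000e+00]]
```

View pics/top0.png

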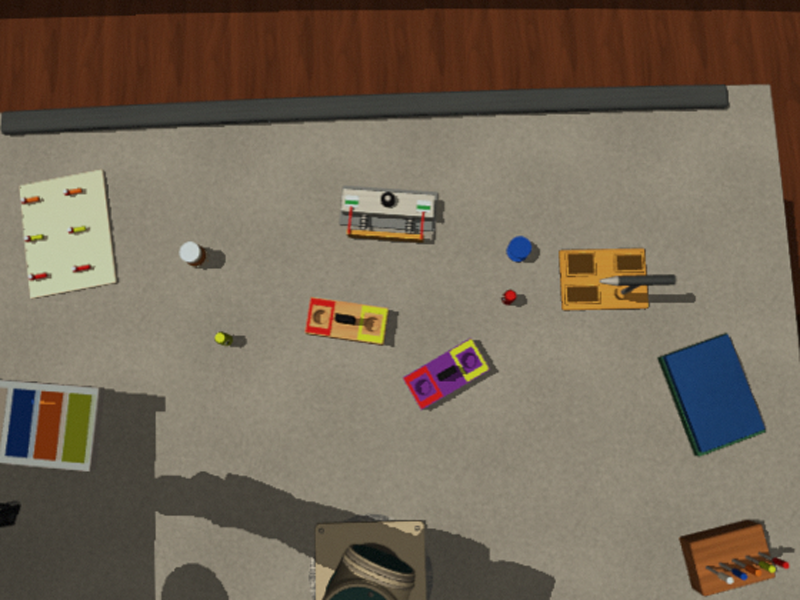

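View pics/side0.png

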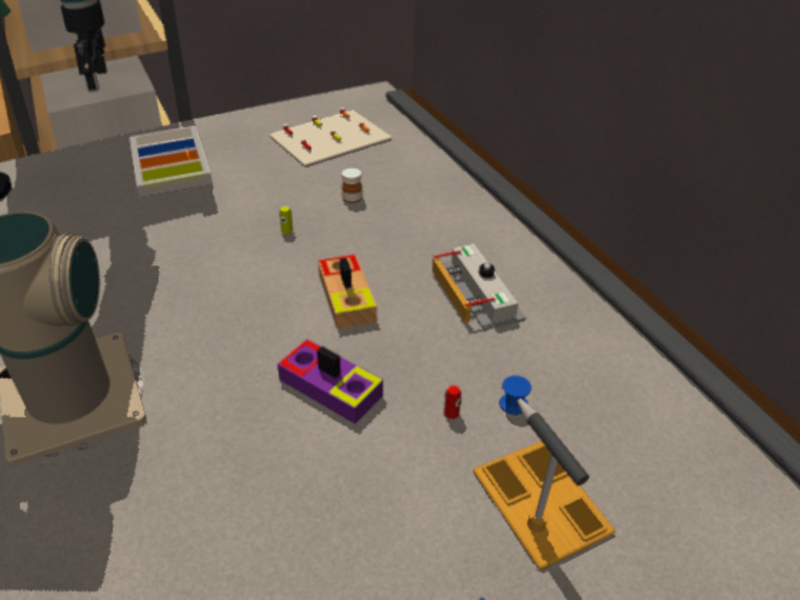

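```bash
cat > h.py <<'E'
import numpy as np,cv2,pickle
def proj(d,P):
    P=np.atleast_2d(P).astype(float);T=d["world_to_cam"]
    c=P@T[:3,:3].T+T[:3,3];c=c*[1,-1,-1]
    return cv2.projectPoints(c,np.zeros(3),np.zeros(3),d["intrinsics"],np.array(d["dist_coeffs"]))[0].reshape(-1,2)
def back(d,uv,z):
    uv=np.atleast_2d(uv).astype(float)
    n=cv2.undistortPoints(uv.reshape(-1,1,2),d["intrinsics"],np.array(d["dist_coeffs"])).reshape(-1,2)
    R=d["world_to_cam"][:3,:3];t=d["world_to_cam"][:3,3]
    C=-R.T@t;v=np.c_[n[:,0],-n[:,1],-np.ones(len(n))]@R
    z=np.broadcast_to(z,len(n))
    return C+v*((z-C[2])/v[:,2])[:,None]
def crop(f,x0,y0,w,h,s):
    return cv2.resize(f[y0:y0+h,x0:x0+w],(w*s,h*s),interpolation=cv2.INTER_CUBIC)
E
python3 - <<'E'
from h import *
d=pickle.load(open("top.pkl","rb"));s=pickle.load(open("side.pkl","rb"));f=d["frame"]
a=crop(f,208,125,110,120,5)
b=np.vstack([crop(f,140,218,40,40,6),crop(f,337,188,40,40,6),np.zeros((120,240,3),np.uint8)])
cv2.imwrite("pics/c1.png",np.hstack([a,b]))
g=s["frame"]
a=crop(g,215,165,150,75,5)
b=np.hstack([crop(g,180,135,45,45,5),crop(g,295,260,45,45,5),np.zeros((225,300,3),np.uint8)])
cv2.imwrite("pics/c2.png",np.vstack([a,b]))
E
```

```text
(no output)
```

View pics/c1.png

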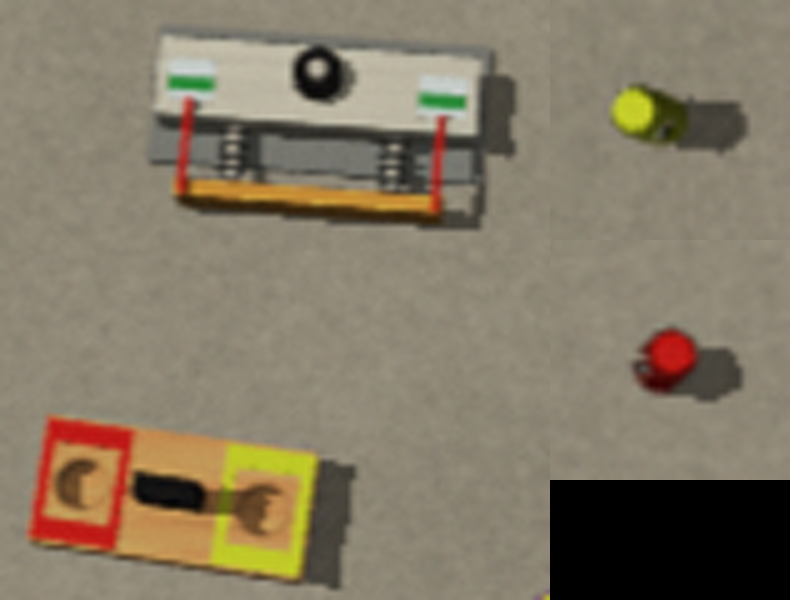

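View pics/c2.png

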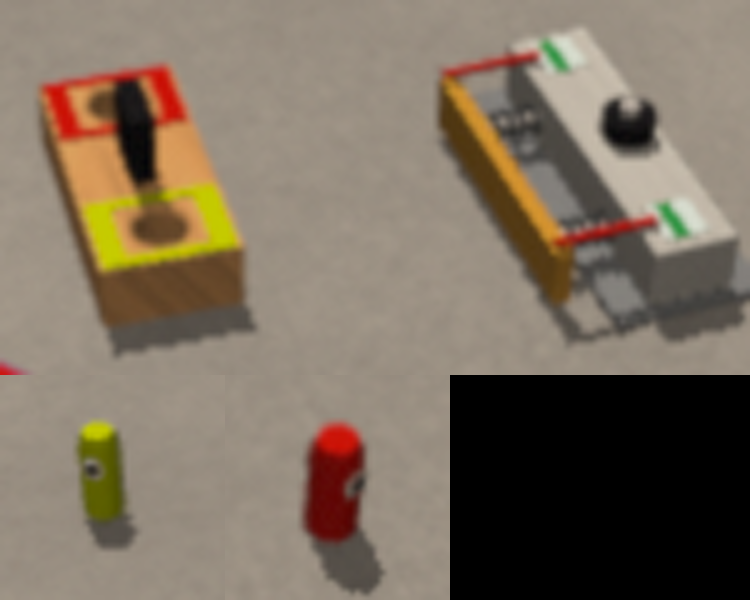

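```bash
python3 - <<'E'
from h import *
np.set_printoptions(precision=1,suppress=True)
d=pickle.load(open("top.pkl","rb"));s=pickle.load(open("side.pkl","rb"))
N=lambda p,o,x0,y0,k:[(np.array(q,float)-o+.5)/k-.5+[x0,y0] for q in p]
A=lambda p:N(p,[0,0],208,125,5); B=lambda p:N(p,[0,0],215,165,5)
def show(n,t,sd,z):
    print(n); 
    if t is not None: print(' top',back(d,t,z).tolist() and back(d,t,z)[:,:2].round(1).tolist())
    if sd is not None: print(' side',back(s,sd,z)[:,:2].round(1).tolist())
show("blk corners LT,RT,RB,LB",A([(48,417),(317,455),(300,578),(30,540)]),B([(168,66),(242,248),(105,270),(42,88)]),36)
show("bores r,y",A([(84,483),(262,510)]),B([(110,104),(160,227)]),36)
show("handle",A([(169,491)]),None,76)
show("plate front L,R",A([(177,198),(437,214)]),B([(443,79),(557,244)]),38)
show("strip centres",A([(192,80),(442,99)]),B([(562,54),(679,219)]),39)
show("knob",A([(318,73)]),B([(629,120)]),50)
show("yel",N([(634,110)],[550,0],140,218,6),N([(98,432)],[0,375],180,135,5),54)
show("red",N([(672,353)],[550,240],337,188,6),N([(338,440)],[225,375],295,260,5),54)
print(np.linalg.inv(d["world_to_cam"])[:3,3],np.linalg.inv(s["world_to_cam"])[:3,3])
E
```

```text
blk corners LT,RT,RB,LB
 top [[527.3, 100.5], [501.7, -46.1], [435.0, -35.1], [460.1, 111.1]]
 side [[528.2, 98.7], [502.4, -48.2], [437.6, -35.0], [462.2, 109.0]]
bores r,y
 top [[490.3, 81.2], [472.6, -15.4]]
 side [[488.6, 81.7], [473.3, -17.5]]
handle
 top [[480.0, 31.1]]
plate front L,R
 top [[646.7, 27.3], [632.8, -115.7]]
 side [[650.8, 25.9], [638.3, -111.6]]
strip centres
 top [[713.2, 17.7], [697.5, -120.6]]
 side [[716.9, 17.5], [700.6, -121.9]]
knob
 top [[711.6, -52.7]]
 side [[711.0, -56.9]]
yel
 top [[454.3, 271.0]]
 side [[455.1, 268.4]]
red
 top [[516.9, -278.0]]
 side [[517.5, -280.4]]
[ 329.4  -97.1 1411.5] [ 128.  -865.9  817.9]
```

Candidates: the wooden block (top 348,321), the purple look-alike (450,375, rejected by the crop), red head (510,297), yellow head (222,338), and lures on the card (left, rejected). The crops show light wood with a red frame on the left and a yellow one on the right. The fence is ahead of it, with its pointers short of the green.

```bash
cat > go.py <<'E'
import sys,numpy as np
def go(c,t):
    """tool-frame shift (m) and roll from commanded pose c to t, each x,y,z,yaw(tool y) in mm, rad"""
    dx,dy=t[0]-c[0],t[1]-c[1];s,k=np.sin(c[3]),np.cos(c[3])
    print("tx %.4f ty %.4f tz %.4f roll %.3f"%((-s*dx+k*dy)/1e3,(k*dx+s*dy)/1e3,(c[2]-t[2])/1e3,c[3]-t[3]))
if __name__=="__main__":
    a=[float(v) for v in sys.argv[1:]]
    for i in range(0,len(a)-4,4): go(a[i:i+4],a[i+4:i+8])
E
python3 go.py 185.8 596.7 231.3 1.2698  517.2 -279.2 231.3 -.172 517.2 -279.2 24 -.172
```

```text
tx -0.5762 ty -0.7383 tz 0.0000 roll 1.442
tx 0.0000 ty 0.0000 tz 0.2073 roll 0.000
```

Call:
apply_moves --moves '[{"tx":-0.577,"ty":-0.738,"tz":0,"roll":1.442},{"tx":-0.577,"ty":-0.738,"tz":0,"roll":1.442},{"tx":-0.577,"ty":-0.738,"tz":0,"roll":1.442},{"tx":-0.577,"ty":-0.738,"tz":0,"roll":1.442},{"tx":-0.577,"ty":-0.738,"tz":0,"roll":1.442},{"tx":-0.577,"ty":-0.738,"tz":0,"roll":1.442},{"tx":-0.577,"ty":-0.738,"tz":0,"roll":1.442},{"tx":-0.577,"ty":-0.738,"tz":0,"roll":1.442},{"tx":-0.577,"ty":-0.738,"tz":0,"roll":1.442},{"tx":-0.577,"ty":-0.738,"tz":0,"roll":1.442},{"tx":-0.577,"ty":-0.738,"tz":0,"roll":1.442},{"tx":-0.577,"ty":-0.738,"tz":0,"roll":1.442}]' --gripper 0.05 --squeeze 25

```text
clock: 1.6
ee_pos: [451.3, -106.8, 231.1]
orientation: [-0.0, 0.766, 0.643, 0.0]
contact_force: [0.9, 1.0, 0.5]
finger_gap: 0.585
```

Call:
apply_moves --moves '[{"tx":-0.1584,"ty":0.0947,"tz":0},{"tx":-0.1584,"ty":0.0947,"tz":0},{"tx":-0.1584,"ty":0.0947,"tz":0.04},{"tx":-0.1584,"ty":0.0947,"tz":0.09},{"tx":-0.1584,"ty":0.0947,"tz":0.141},{"tx":-0.1584,"ty":0.0947,"tz":0.141},{"tx":-0.1584,"ty":0.0947,"tz":0.141}]'

```text
invalid input
```

```bash
python3 - <<'E'
from h import *
from rig import r
o=r.get_obs();print(o["ee_pos"],o["contact_force"],o["clock"],o["orientation"])
a=r.get_image("side");pickle.dump(a,open("s1.pkl","wb"));t=r.get_image("top");pickle.dump(t,open("t1.pkl","wb"))
print(r.get_obs()["ee_pos"])
cv2.imwrite("pics/hov.png",np.hstack([crop(a["frame"],270,190,80,100,5),crop(t["frame"],320,160,80,100,5)]))
E
```

```text
[ 451.31534705 -106.76649794  231.12756423] [0.87776032 1.02079083 0.48208804] 1.6 [-9.31831594e-05  7.65742350e-01  6.43147428e-01  1.73451821e-04]
[ 453.30875589 -109.95511752  231.1803379 ]
```

View pics/hov.png

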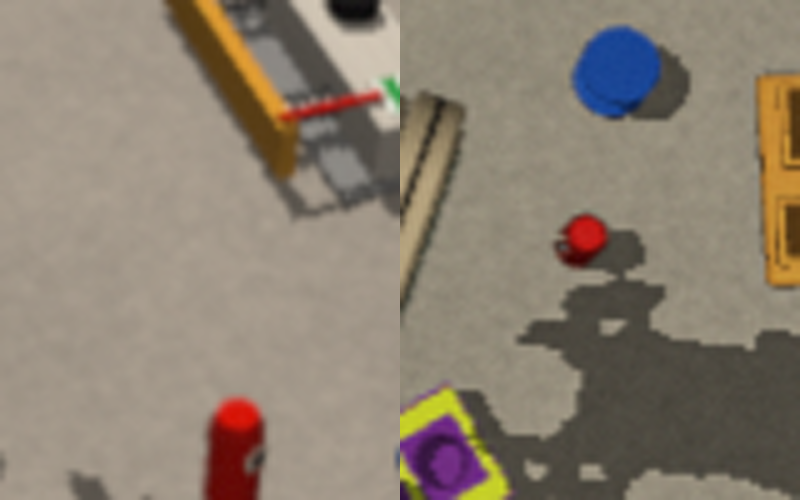

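Call:
apply_moves --moves '[{"tx":-0.155,"ty":0.0915,"tz":0,"roll":0},{"tx":-0.155,"ty":0.0915,"tz":0,"roll":0},{"tx":-0.155,"ty":0.0915,"tz":0.04,"roll":0},{"tx":-0.155,"ty":0.0915,"tz":0.09,"roll":0},{"tx":-0.155,"ty":0.0915,"tz":0.141,"roll":0},{"tx":-0.155,"ty":0.0915,"tz":0.141,"roll":0},{"tx":-0.155,"ty":0.0915,"tz":0.141,"roll":0},{"tx":-0.155,"ty":0.0915,"tz":0.141,"roll":0}]'

```text
clock: 2.7
ee_pos: [516.8, -274.1, 93.4]
orientation: [0.003, 0.765, 0.644, 0.001]
contact_force: [0.3, 1.4, -0.0]
finger_gap: 0.587
```

```bash
python3 - <<'E'
from h import *
from rig import r
a=r.get_image("side");b=r.get_image("top")
o=r.get_obs();print(o["ee_pos"],o["orientation"],o["joint_velocities"].round(3))
cv2.imwrite("pics/hov1.png",np.hstack([crop(a["frame"],275,215,80,100,5),crop(b["frame"],320,160,80,100,5)]))
E
```

```text
[ 516.36545493 -273.98439733   92.90387766] [2.23539805e-03 7.65435268e-01 6.43508712e-01 6.26021880e-04] [-0.005  0.005 -0.012 -0.001  0.     0.002]
```

View pics/hov1.png

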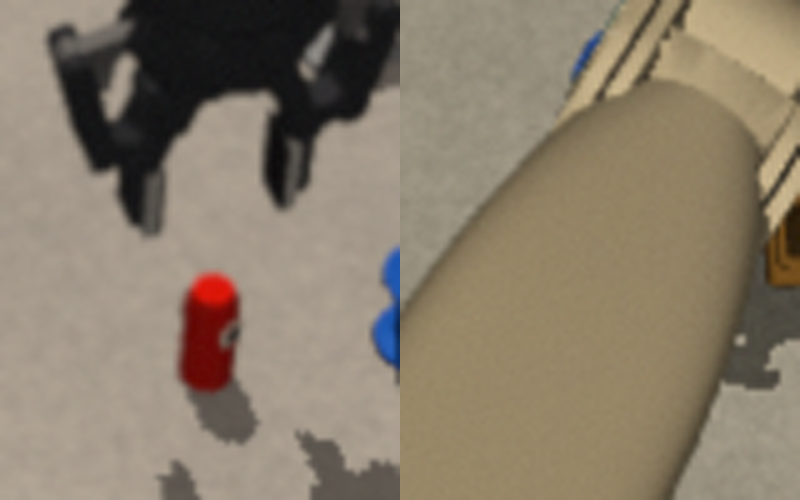

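```bash
python3 - <<'E'
from h import *
s=pickle.load(open("side.pkl","rb"))
for z in(93,97,100): print(z,proj(s,[516.4,-274,z]), proj(s,[516.4+25*.985,-274-25*.173,z]),proj(s,[516.4-25*.985,-274+25*.173,z]))
E
```

```text
93 [[316.47396565 257.52420177]] [[328.12189037 255.12748231]] [[304.68293583 259.9423206 ]]
97 [[316.60429921 256.13355054]] [[328.28201849 253.73850787]] [[304.7825883  258.55025091]]
100 [[316.7024543  255.08563554]] [[328.40260335 252.6918978 ]] [[304.85764397 257.50122636]]
```

Call:
apply_moves --moves '[{"tx":-0.005,"ty":0.0015,"tz":0.02,"roll":0},{"tx":-0.005,"ty":0.0015,"tz":0.045,"roll":0},{"tx":-0.005,"ty":0.0015,"tz":0.069,"roll":0},{"tx":-0.005,"ty":0.0015,"tz":0.069,"roll":0},{"tx":-0.005,"ty":0.0015,"tz":0.069,"roll":0}]'

```text
clock: 3.42
ee_pos: [516.3, -279.0, 22.8]
orientation: [0.001, 0.766, 0.643, 0.0]
contact_force: [0.3, -0.4, -0.0]
finger_gap: 0.586
```

Call:
apply_moves --moves '[{"tx":0,"ty":0.0,"tz":-0.001,"roll":0},{"tx":0,"ty":0.0,"tz":-0.001,"roll":0},{"tx":0,"ty":0.0,"tz":-0.001,"roll":0},{"tx":0,"ty":0.0,"tz":-0.001,"roll":0},{"tx":0,"ty":0.0,"tz":-0.001,"roll":0},{"tx":0,"ty":0.0,"tz":-0.001,"roll":0}]' --gripper 0.01 --squeeze 30

```text
clock: 4.18
ee_pos: [516.4, -279.1, 23.9]
orientation: [0.001, 0.766, 0.643, 0.0]
contact_force: [-0.9, 1.1, 6.2]
finger_gap: 0.267
```

Call:
apply_moves --moves '[{"tx":0,"ty":0,"tz":-0.06,"roll":0},{"tx":0,"ty":0,"tz":-0.12,"roll":0},{"tx":0.3504,"ty":-0.0882,"tz":-0.125,"roll":0},{"tx":0.3504,"ty":-0.0882,"tz":-0.125,"roll":0},{"tx":0.3504,"ty":-0.0882,"tz":-0.125,"roll":0},{"tx":0.3504,"ty":-0.0882,"tz":-0.125,"roll":0},{"tx":0.3504,"ty":-0.0882,"tz":-0.125,"roll":0},{"tx":0.3504,"ty":-0.0882,"tz":-0.125,"roll":0},{"tx":0.3504,"ty":-0.0882,"tz":-0.08,"roll":0},{"tx":0.3504,"ty":-0.0882,"tz":-0.055,"roll":0},{"tx":0.3504,"ty":-0.0882,"tz":-0.055,"roll":0},{"tx":0.3504,"ty":-0.0882,"tz":-0.055,"roll":0}]'

```text
clock: 5.68
ee_pos: [489.5, 81.9, 78.2]
orientation: [0.0, 0.766, 0.643, 0.001]
contact_force: [0.1, 0.3, 0.7]
finger_gap: 0.268
```

```bash
python3 - <<'E'
from h import *
from rig import r
a=r.get_image("side");o=r.get_obs();p=o["ee_pos"];print(p,o["clock"])
for n,q in(("head bot",p-[0,0,24]),("head 46",p+[0,0,22]),("bore",[490.1,81.2,36])): print(n,((proj(a,q)[0]-[205,140]+.5)*8-.5).round(0))
ex=np.array([.985,-.173,0]);ey=np.array([.173,.985,0])
print("bore+x,+y 10",[((proj(a,np.array([490.1,81.2,36])+10*e)[0]-[205,140]+.5)*8-.5).round(0) for e in(ex,ey)])
cv2.imwrite("pics/b1.png",crop(a["frame"],205,140,90,75,8))
E
```

```text
[490.06733769  81.88549436  78.68898603] 5.725
head bot [258. 318.]
head 46 [252. 199.]
bore [261. 366.]
bore+x,+y 10 [array([292., 361.]), array([254., 348.])]
```

View pics/b1.png

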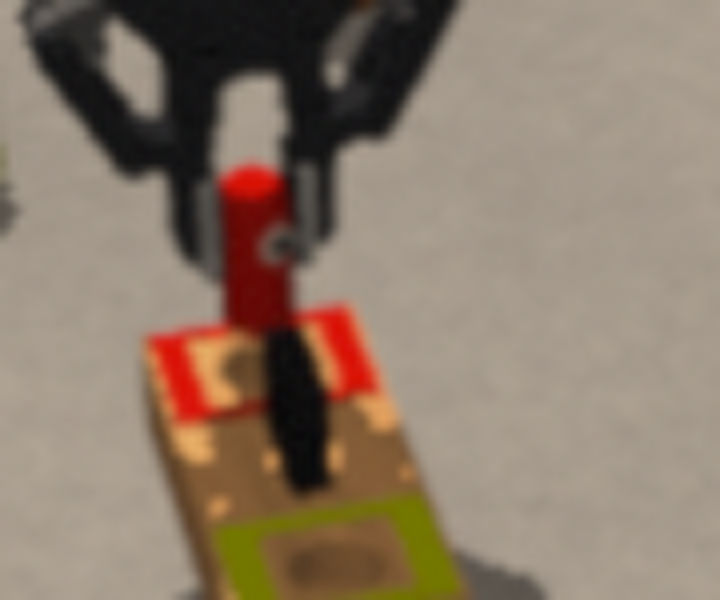

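The picture shows the red head gripped upright (axis at column 258). The red frame is centred at about (264,366), so the head needs about +0.9 mm along the jaws. I'll go partway in and check the force.

Call:
apply_moves --moves '[{"tx":-0.0005,"ty":0.0009,"tz":0.008,"roll":0},{"tx":-0.0005,"ty":0.0009,"tz":0.014,"roll":0},{"tx":-0.0005,"ty":0.0009,"tz":0.018,"roll":0},{"tx":-0.0005,"ty":0.0009,"tz":0.022,"roll":0},{"tx":-0.0005,"ty":0.0009,"tz":0.025,"roll":0},{"tx":-0.0005,"ty":0.0009,"tz":0.028,"roll":0},{"tx":-0.0005,"ty":0.0009,"tz":0.028,"roll":0}]'

```text
clock: 6.6
ee_pos: [489.3, 81.4, 49.0]
orientation: [-0.0, 0.766, 0.643, -0.0]
contact_force: [0.0, 0.3, -1.0]
finger_gap: 0.268
```

Call:
apply_moves --moves '[{"tx":0,"ty":0,"tz":0.003,"roll":0},{"tx":0,"ty":0,"tz":0.006,"roll":0},{"tx":0,"ty":0,"tz":0.0085,"roll":0},{"tx":0,"ty":0,"tz":0.0085,"roll":0}]'

```text
clock: 7.1
ee_pos: [489.4, 81.4, 40.6]
orientation: [-0.0, 0.766, 0.643, -0.0]
contact_force: [-0.3, -0.3, -0.2]
finger_gap: 0.263
```

Call:
apply_moves --moves '[{"tx":0,"ty":0,"tz":0,"roll":0},{"tx":0,"ty":0,"tz":0,"roll":0},{"tx":0,"ty":0,"tz":0,"roll":0},{"tx":0,"ty":0,"tz":-0.02,"roll":0},{"tx":0,"ty":0,"tz":-0.06,"roll":0},{"tx":0,"ty":0,"tz":-0.11,"roll":0},{"tx":0.1795,"ty":-0.0668,"tz":-0.11,"roll":0},{"tx":0.1795,"ty":-0.0668,"tz":-0.11,"roll":0},{"tx":0.1795,"ty":-0.0668,"tz":-0.11,"roll":0},{"tx":0.1795,"ty":-0.0668,"tz":-0.09,"roll":0},{"tx":0.1795,"ty":-0.0668,"tz":-0.05,"roll":0},{"tx":0.1795,"ty":-0.0668,"tz":-0.05,"roll":0}]' --gripper 0.05

```text
clock: 8.6
ee_pos: [451.3, 268.6, 88.0]
orientation: [-0.001, 0.765, 0.644, -0.004]
contact_force: [-0.1, -0.7, 0.5]
finger_gap: 0.587
```

```bash
python3 - <<'E'
from h import *
from rig import r
a=r.get_image("side");t=r.get_image("top");o=r.get_obs();print(o["ee_pos"],o["clock"])
pickle.dump(a,open("s2.pkl","wb"));pickle.dump(t,open("t2.pkl","wb"))
cv2.imwrite("pics/m2.png",np.hstack([crop(a["frame"],175,130,80,100,5),crop(t["frame"],208,200,80,100,5)]))
E
```

```text
[454.59353641 269.56868706  91.16693742] 8.7
```

View pics/m2.png

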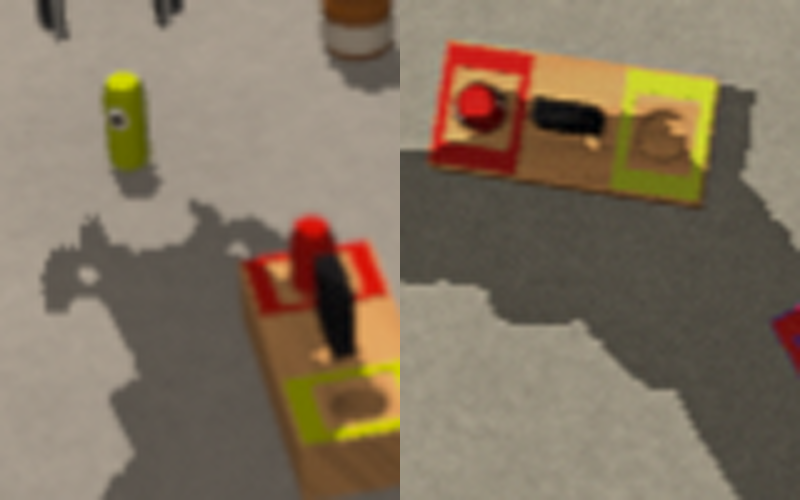

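Red is seated, and the block's corners are unmoved. The gripper stands over the yellow head (side crop 124,80). Next I descend and grip.

Call:
apply_moves --moves '[{"tx":0,"ty":0,"tz":0.025,"roll":0},{"tx":0,"ty":0,"tz":0.05,"roll":0},{"tx":0,"ty":0,"tz":0.067,"roll":0},{"tx":0,"ty":0,"tz":0.067,"roll":0},{"tx":0,"ty":0,"tz":0.067,"roll":0}]'

```text
clock: 9.32
ee_pos: [455.7, 270.0, 24.9]
orientation: [0.0, 0.766, 0.643, 0.001]
contact_force: [0.1, 0.5, -0.6]
finger_gap: 0.587
```

```bash
python3 - <<'E'
from h import *
t=pickle.load(open("t2.pkl","rb"));s=pickle.load(open("s2.pkl","rb"))
print(back(t,[208+80.5/5-.5,200+105.5/5-.5],70),back(s,[175+312.5/5-.5,130+228.5/5-.5],70))
E
```

```text
[[488.03900173  78.92813684  70.        ]] [[489.83352291  78.53154874  70.        ]]
```

Call:
apply_moves --moves '[{"tx":0,"ty":0,"tz":0.001,"roll":0},{"tx":0,"ty":0,"tz":0.001,"roll":0},{"tx":0,"ty":0,"tz":0.001,"roll":0},{"tx":0,"ty":0,"tz":0.001,"roll":0},{"tx":0,"ty":0,"tz":0.001,"roll":0},{"tx":0,"ty":0,"tz":0.001,"roll":0}]' --gripper 0.01 --squeeze 30

```text
clock: 10.07
ee_pos: [455.4, 270.0, 23.7]
orientation: [0.0, 0.766, 0.643, 0.001]
contact_force: [-0.2, 0.6, 5.4]
finger_gap: 0.268
```

Call:
apply_moves --moves '[{"tx":0,"ty":0,"tz":-0.06,"roll":0},{"tx":0,"ty":0,"tz":-0.12,"roll":0},{"tx":-0.279,"ty":0.0674,"tz":-0.125,"roll":0},{"tx":-0.279,"ty":0.0674,"tz":-0.125,"roll":0},{"tx":-0.279,"ty":0.0674,"tz":-0.125,"roll":0},{"tx":-0.279,"ty":0.0674,"tz":-0.125,"roll":0},{"tx":-0.279,"ty":0.0674,"tz":-0.125,"roll":0},{"tx":-0.279,"ty":0.0674,"tz":-0.08,"roll":0},{"tx":-0.279,"ty":0.0674,"tz":-0.055,"roll":0},{"tx":-0.279,"ty":0.0674,"tz":-0.055,"roll":0},{"tx":-0.279,"ty":0.0674,"tz":-0.055,"roll":0},{"tx":-0.279,"ty":0.0674,"tz":-0.055,"roll":0}]'

```text
clock: 11.58
ee_pos: [474.3, -16.7, 79.2]
orientation: [0.001, 0.765, 0.644, 0.001]
contact_force: [-0.1, -0.2, -0.2]
finger_gap: 0.269
```

```bash
python3 - <<'E'
from h import *
from rig import r
a=r.get_image("side");o=r.get_obs();p=o["ee_pos"];print(p,o["clock"],o["contact_force"])
for n,q in(("head bot",p-[0,0,24]),("head top",p+[0,0,30]),("bore",[473.1,-17.4,36])): print(n,((proj(a,q)[0]-[205,150]+.5)*8-.5).round(0))
cv2.imwrite("pics/b2.png",crop(a["frame"],205,150,90,75,8))
E
```

```text
[474.29181967 -16.75893482  79.13963657] 11.625 [ 0.1293988   0.17619199 -0.589992  ]
head bot [337. 432.]
head top [332. 288.]
bore [335. 483.]
```

View pics/b2.png

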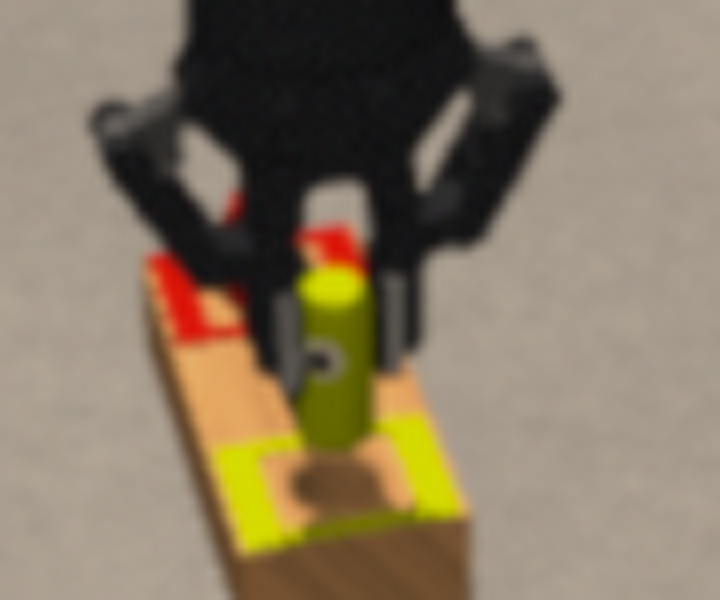

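The yellow head hangs with its axis at column 337, and the bore ellipse is centred at about (336,484). That leaves a correction of under 1 mm, so I'll go partway in and check.

Call:
apply_moves --moves '[{"tx":-0.0006,"ty":-0.0007,"tz":0.008,"roll":0},{"tx":-0.0006,"ty":-0.0007,"tz":0.014,"roll":0},{"tx":-0.0006,"ty":-0.0007,"tz":0.019,"roll":0},{"tx":-0.0006,"ty":-0.0007,"tz":0.023,"roll":0},{"tx":-0.0006,"ty":-0.0007,"tz":0.026,"roll":0},{"tx":-0.0006,"ty":-0.0007,"tz":0.029,"roll":0},{"tx":-0.0006,"ty":-0.0007,"tz":0.029,"roll":0}]'

```text
clock: 12.5
ee_pos: [472.1, -17.2, 48.6]
orientation: [-0.0, 0.766, 0.643, -0.0]
contact_force: [0.1, 0.1, 0.2]
finger_gap: 0.269
```

Call:
apply_moves --moves '[{"tx":0,"ty":0,"tz":0.003,"roll":0},{"tx":0,"ty":0,"tz":0.006,"roll":0},{"tx":0,"ty":0,"tz":0.0082,"roll":0},{"tx":0,"ty":0,"tz":0.0082,"roll":0}]'

```text
clock: 13.0
ee_pos: [472.1, -17.2, 40.4]
orientation: [-0.0, 0.766, 0.643, -0.0]
contact_force: [-0.2, 0.3, -0.1]
finger_gap: 0.269
```

Call:
apply_moves --moves '[{"tx":0,"ty":0,"tz":0,"roll":0},{"tx":0,"ty":0,"tz":0,"roll":0},{"tx":0,"ty":0,"tz":0,"roll":0},{"tx":0,"ty":0,"tz":-0.02,"roll":0},{"tx":0,"ty":0,"tz":-0.06,"roll":0},{"tx":0,"ty":0,"tz":-0.1,"roll":0},{"tx":0.05,"ty":0.0005,"tz":-0.1,"roll":0},{"tx":0.05,"ty":0.0005,"tz":-0.1,"roll":0},{"tx":0.05,"ty":0.0005,"tz":-0.1,"roll":0}]' --gripper 0.05

```text
clock: 14.12
ee_pos: [480.7, 31.9, 140.3]
orientation: [-0.0, 0.765, 0.644, -0.001]
contact_force: [-0.6, 0.2, -1.0]
finger_gap: 0.585
```

```bash
cat > fe.py <<'E'
from h import *
t=pickle.load(open("top.pkl","rb"));f=cv2.GaussianBlur(t["frame"],(0,0),.7).astype(float)
hsv=cv2.cvtColor(t["frame"],cv2.COLOR_BGR2HSV)
def line(pts,z,name):
    P=back(t,np.array(pts),z)[:,:2]
    for _ in range(3):
        k=np.polyfit(P[:,1],P[:,0],1);e=P[:,0]-np.polyval(k,P[:,1]);P=P[abs(e)<2*e.std()+.05]
    print(name,"n",len(P),"yaw %.4f"%-np.arctan(k[0]),"x at y=-48: %.1f"%np.polyval(k,-48),"rms %.2f"%e.std(),"y %.1f..%.1f"%(P[:,1].min(),P[:,1].max()))
def edges(img,cols,c0,dy,h,sgn):
    out=[]
    for u in cols:
        v0=c0+(u-cols[0])*dy; vs=np.arange(v0-h,v0+h,.1)
        g=np.gradient(cv2.remap(img.astype(np.float32),np.full((1,len(vs)),u,np.float32),vs[None].astype(np.float32),cv2.INTER_CUBIC)[0])*sgn
        g=np.clip(g,0,None)**2; i=g.argmax(); w=slice(max(i-8,0),i+9)
        if g.max()>0: out.append((u,(vs[w]*g[w]).sum()/g[w].sum()))
    return out
g=f.mean(2);C=lambda x:208+(x+.5)/5-.5;V=lambda y:125+(y+.5)/5-.5
sl=17/323
sat=f[:,:,2]-f[:,:,0]
line(edges(g,np.arange(int(C(165)),int(C(475))),V(36),sl,2,1),39,"body back (x=90)")
line(edges(g,np.arange(int(C(165)),int(C(470))),V(115),sl,2.5,-1),39,"body front(45)")
line(edges(sat,np.arange(int(C(200)),int(C(425))),V(182),.062,2.5,1),38,"plate back (10)")
line(edges(g,np.arange(int(C(190)),int(C(425))),V(197),.062,2,-1),38,"plate front (0)")
bs=38/269
line(edges(sat,np.arange(int(C(60)),int(C(305))),V(419),bs,2.5,1),36,"block far")
m=(hsv[...,1]>150)&(hsv[...,0]<25)&(hsv[...,0]>8);m[:150]=0;m[172:]=0
ys,xs=np.where(m);print("orange px x",xs.min(),xs.max(),[ (int(c),int((xs==c).sum())) for c in sorted(set(xs))[:4]+sorted(set(xs))[-4:]])
E
python3 fe.py
```

```text
body back (x=90) n 47 yaw -0.1079 x at y=-48: 730.0 rms 0.37 y -135.2..34.0
body front(45) n 59 yaw -0.1107 x at y=-48: 685.9 rms 0.48 y -130.9..34.7
plate back (10) n 45 yaw -0.1056 x at y=-48: 650.2 rms 0.31 y -105.0..16.1
plate front (0) n 40 yaw -0.1094 x at y=-48: 640.7 rms 0.23 y -104.7..21.8
block far n 45 yaw -0.1741 x at y=-48: 502.4 rms 0.39 y -35.2..95.5
orange px x 21 559 [(21, 1), (51, 2), (243, 3), (244, 1), (556, 18), (557, 22), (558, 22), (559, 22)]
```

Call:
apply_moves --moves '[{"tx":0,"ty":0.0003,"tz":0.04,"roll":0},{"tx":0,"ty":0.0003,"tz":0.07,"roll":0},{"tx":0,"ty":0.0003,"tz":0.096,"roll":0},{"tx":0,"ty":0.0003,"tz":0.096,"roll":0},{"tx":0,"ty":0.0003,"tz":0.096,"roll":0},{"tx":0,"ty":0.0003,"tz":0.096,"roll":0}]'

```text
clock: 14.88
ee_pos: [482.9, 31.6, 45.9]
orientation: [0.001, 0.766, 0.643, 0.001]
contact_force: [0.5, 0.7, 1.1]
finger_gap: 0.588
```

Call:
apply_moves --moves '[{"tx":0,"ty":0,"tz":0.001,"roll":0},{"tx":0,"ty":0,"tz":0.001,"roll":0},{"tx":0,"ty":0,"tz":0.001,"roll":0},{"tx":0,"ty":0,"tz":0.001,"roll":0},{"tx":0,"ty":0,"tz":0.001,"roll":0},{"tx":0,"ty":0,"tz":0.001,"roll":0},{"tx":0,"ty":0,"tz":0.001,"roll":0}]' --gripper 0.002 --squeeze 60

```text
clock: 15.75
ee_pos: [482.3, 31.9, 44.2]
orientation: [0.0, 0.766, 0.643, 0.0]
contact_force: [-0.2, -0.3, 5.3]
finger_gap: 0.152
```

```bash
python3 - <<'E'
from h import *
from rig import r
a=r.get_image("side");o=r.get_obs();print(o["ee_pos"],o["orientation"],o["contact_force"],o["finger_gap"])
cv2.imwrite("pics/g3.png",crop(a["frame"],205,140,160,110,5))
E
```

```text
[482.29394093  31.86718289  44.21355038] [4.40086756e-04 7.65521397e-01 6.43410135e-01 4.41063531e-04] [-0.08080423 -1.00237721  5.98567257] 0.15674682967626943
```

View pics/g3.png

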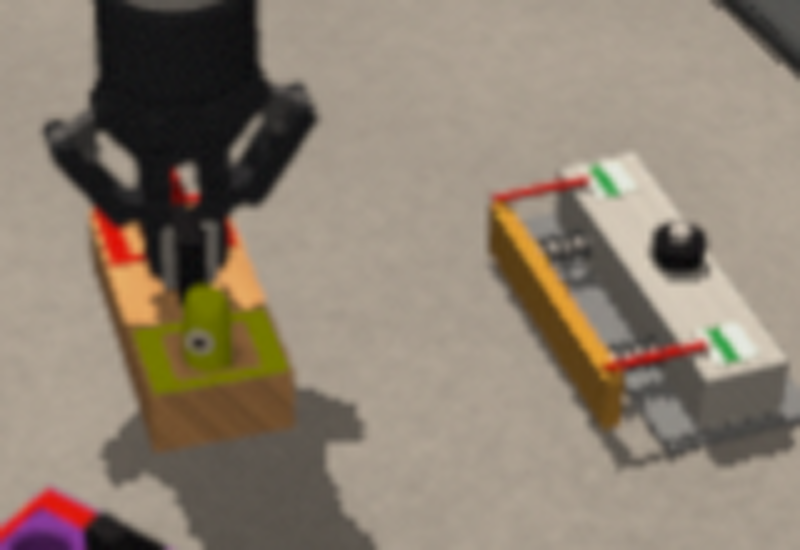

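The handle is held and both heads stand seated (yellow at 205,330 in the crop). Now I slide the block flat, turned square, to about 12 mm short of the plate.

Call:
apply_moves --moves '[{"tx":-0.003,"ty":0.008,"tz":0,"roll":-0.007},{"tx":-0.008,"ty":0.02,"tz":0,"roll":-0.015},{"tx":-0.015,"ty":0.036,"tz":0,"roll":-0.025},{"tx":-0.022,"ty":0.053,"tz":0,"roll":-0.035},{"tx":-0.029,"ty":0.07,"tz":0,"roll":-0.045},{"tx":-0.036,"ty":0.087,"tz":0,"roll":-0.055},{"tx":-0.042,"ty":0.102,"tz":0,"roll":-0.06},{"tx":-0.047,"ty":0.115,"tz":0,"roll":-0.0655},{"tx":-0.0505,"ty":0.123,"tz":0,"roll":-0.0655},{"tx":-0.0505,"ty":0.123,"tz":0,"roll":-0.0655},{"tx":-0.0505,"ty":0.123,"tz":0,"roll":-0.0655}]'

```text
clock: 17.18
ee_pos: [593.4, -38.3, 44.2]
orientation: [-0.001, 0.744, 0.668, -0.0]
contact_force: [-3.4, 2.0, 7.8]
finger_gap: 0.157
```

```bash
python3 - <<'E'
from h import *
from rig import r
from scipy.spatial.transform import Rotation as R
t=r.get_image("top");a=r.get_image("side");o=r.get_obs();q=o["orientation"]
y=R.from_quat(np.r_[q[1:],q[0]]).as_matrix()[:,1]
print(o["clock"],o["ee_pos"],"yaw",np.arctan2(y[1],y[0]),y[2],o["contact_force"],o["moment"])
pickle.dump(t,open("t4.pkl","wb"));pickle.dump(a,open("s4.pkl","wb"))
cv2.imwrite("pics/p4.png",np.hstack([crop(a["frame"],245,145,80,110,5),crop(t["frame"],230,125,80,110,5)]))
E
```

```text
17.275 [593.36850897 -38.30995277  44.19808648] yaw -0.10714951758468666 -0.0013388107484708991 [-3.1221263   1.84341001  7.55616491] [ 0.32373609  0.49861214 -0.00212474]
```

View pics/p4.png

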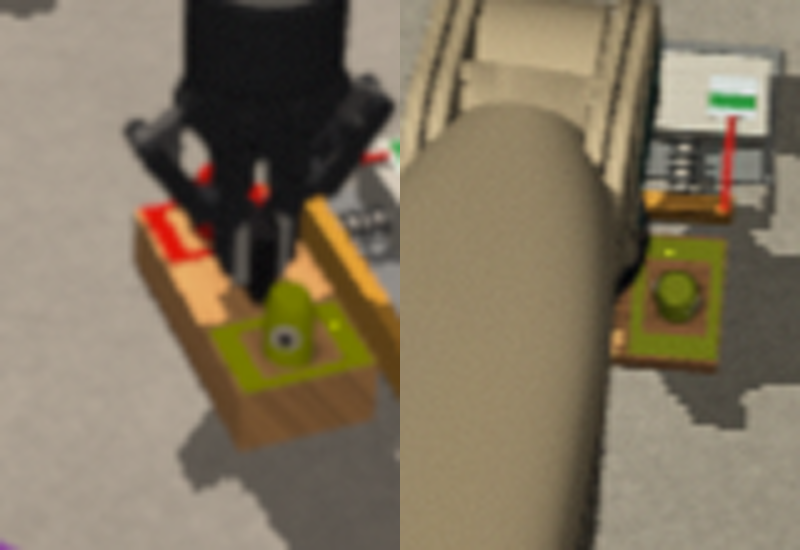

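```bash
python3 - <<'E'
from h import *
t=pickle.load(open("t4.pkl","rb"));f=cv2.GaussianBlur(t["frame"],(0,0),.6).astype(np.float32)
u=np.array([.994,-.1085]);v=np.array([.1085,.994])
def prof(img,rows,c0,h,mode):
    out=[]
    for w in rows:
        xs=np.arange(c0-h,c0+h,.1,dtype=np.float32);p=cv2.remap(img,xs[None],np.full((1,len(xs)),w,np.float32),cv2.INTER_CUBIC)[0]
        g=np.clip(-np.gradient(p),0,None)**2 if mode=="e" else np.clip(p-p.min()-.5*np.ptp(p),0,None)
        out.append((xs@g/g.sum(),w))
    return out
sat=f[:,:,2]-f[:,:,0]; red=f[:,:,2]-f[:,:,1]; yg=f[:,:,1]-f[:,:,0]
def rep(n,pts,z):
    P=back(t,pts,z)[:,:2];k=np.polyfit(P@u,P@v,1);print(n,"v mean %.1f sd %.1f slope %.3f u %.1f..%.1f"%((P@v).mean(),(P@v).std(),k[0],(P@u).min(),(P@u).max()))
rep("block end (z36)",prof(yg,range(176,194),294.5,4,"e"),36)
for z in(39,42):rep(f"pointer z{z}",prof(red,range(150,162),296,4,"p"),z)
rep("plate end z38",prof(sat,[164.5,165,165.5,166],296,4,"e"),38)
T=np.array([593.4,-38.3]);print("TCP u,v",T@u,T@v,"end by TCP",T@v-75)
E
```

```text
block end (z36) v mean -46.8 sd 0.1 slope 0.003 u 570.3..617.8
pointer z39 v mean -44.4 sd 0.1 slope -0.006 u 659.2..690.4
pointer z42 v mean -44.4 sd 0.1 slope -0.006 u 658.5..689.7
plate end z38 v mean -48.1 sd 0.1 slope -0.042 u 645.6..649.9
TCP u,v 593.99515 26.3137 end by TCP -48.6863
```

The view shows the block about 12 mm short of the plate and parallel to it. Measured at the yellow end, the block sits about 2 mm too far to +y. I'll correct that while approaching, then feel for contact.

Call:
apply_moves --moves '[{"tx":-0.001,"ty":0.002,"tz":0,"roll":0},{"tx":-0.002,"ty":0.004,"tz":0,"roll":0},{"tx":-0.002,"ty":0.006,"tz":0,"roll":0},{"tx":-0.002,"ty":0.008,"tz":0,"roll":0},{"tx":-0.002,"ty":0.009,"tz":0,"roll":0},{"tx":-0.002,"ty":0.009,"tz":0,"roll":0}]'

```text
clock: 18.02
ee_pos: [598.7, -40.6, 44.4]
orientation: [-0.003, 0.744, 0.668, -0.002]
contact_force: [-10.6, 3.0, 17.1]
finger_gap: 0.152
```

Call:
apply_moves --moves '[{"tx":0,"ty":0,"tz":-0.001,"roll":0},{"tx":0,"ty":0,"tz":-0.001,"roll":0},{"tx":0,"ty":0,"tz":-0.001,"roll":0}]'

```text
clock: 18.4
ee_pos: [600.1, -41.1, 44.4]
orientation: [-0.002, 0.744, 0.668, -0.001]
contact_force: [-5.8, 2.8, 7.8]
finger_gap: 0.154
```

```bash
cat > st.py <<'E'
from h import *
from rig import r
from scipy.spatial.transform import Rotation as R
o=r.get_obs();q=o["orientation"];M=R.from_quat(np.r_[q[1:],q[0]]).as_matrix();np.set_printoptions(precision=3,suppress=True)
y=M[:,1];u=np.array([.994,-.1085]);v=np.array([.1085,.994]);p=o["ee_pos"]
print(o["clock"],p,"u %.2f v %.2f"%(p[:2]@u,p[:2]@v),"yaw %.4f"%np.arctan2(y[1],y[0]),"y.z %.4f x.z %.4f"%(y[2],M[2,0]),"F",o["contact_force"],"Fu %.1f"%(o["contact_force"][:2]@u),"M",o["moment"])
t=r.get_image("top");pickle.dump(t,open("t5.pkl","wb"));s=r.get_image("side");pickle.dump(s,open("s5.pkl","wb"))
# right pointer tip (v=-70) in top image: red mask extent along pointer
hsv=cv2.cvtColor(t["frame"],cv2.COLOR_BGR2HSV)
m=((hsv[...,0]<6)|(hsv[...,0]>174))&(hsv[...,1]>150)&(hsv[...,2]>90);m[:135]=0;m[175:]=0;m[:,:285]=0;m[:,305:]=0
ys,xs=np.where(m);print("pointer rows",ys.min(),ys.max(),"cols",xs.min(),xs.max()) if len(ys) else print("no pointer")
E
python3 st.py; python3 - <<'E'
import pickle,cv2,numpy as np
from h import *
for n in("top.pkl","t4.pkl"):
    t=pickle.load(open(""+n,"rb"));hsv=cv2.cvtColor(t["frame"],cv2.COLOR_BGR2HSV)
    m=((hsv[...,0]<6)|(hsv[...,0]>174))&(hsv[...,1]>150)&(hsv[...,2]>90);m[:135]=0;m[175:]=0;m[:,:285]=0;m[:,305:]=0
    ys,xs=np.where(m);print(n,ys.min(),ys.max(),xs.min(),xs.max())
E
```

```text
18.4 [600.078 -41.091  44.384] u 600.94 v 24.26 yaw -0.1071 y.z -0.0053 x.z 0.0010 F [-5.787  2.784  7.831] Fu -6.1 M [0.338 1.264 0.009]
pointer rows 149 166 cols 294 296
top.pkl 149 164 294 296
t4.pkl 149 165 294 296
```

Call:
apply_moves --moves '[{"tx":0,"ty":0.0,"tz":-0.0007,"roll":0},{"tx":0,"ty":0.001,"tz":-0.0007,"roll":0},{"tx":0,"ty":0.002,"tz":-0.0007,"roll":0},{"tx":0,"ty":0.003,"tz":-0.0007,"roll":0},{"tx":0,"ty":0.003,"tz":-0.0007,"roll":0},{"tx":0,"ty":0.003,"tz":-0.0007,"roll":0}]'

```text
clock: 19.25
ee_pos: [605.8, -42.3, 45.1]
orientation: [-0.0, 0.744, 0.668, -0.0]
contact_force: [-0.2, -1.2, -3.7]
finger_gap: 0.153
```

```bash
python3 st.py
```

```text
19.25 [605.804 -42.32   45.11 ] u 606.76 v 23.66 yaw -0.1076 y.z -0.0001 x.z 0.0000 F [-0.188 -1.187 -3.651] Fu -0.1 M [-0.018 -0.066  0.002]
pointer rows 149 164 cols 294 296
```

Call:
apply_moves --moves '[{"tx":0.0004,"ty":0.0,"tz":0.0006,"roll":0},{"tx":0.0004,"ty":0.001,"tz":0.0006,"roll":0},{"tx":0.0004,"ty":0.002,"tz":0.0006,"roll":0},{"tx":0.0004,"ty":0.003,"tz":0.0006,"roll":0},{"tx":0.0004,"ty":0.004,"tz":0.0006,"roll":0},{"tx":0.0004,"ty":0.004,"tz":0.0006,"roll":0}]'

```text
clock: 20.1
ee_pos: [609.3, -42.2, 44.5]
orientation: [-0.0, 0.744, 0.668, -0.0]
contact_force: [-2.2, 0.5, -3.1]
finger_gap: 0.153
```

```bash
python3 st.py
```

```text
20.1 [609.277 -42.218  44.525] u 610.20 v 24.14 yaw -0.1075 y.z -0.0011 x.z 0.0001 F [-2.161  0.535 -3.108] Fu -2.2 M [ 0.04   0.497 -0.013]
pointer rows 148 163 cols 294 296
```

Call:
apply_moves --moves '[{"tx":0,"ty":0.001,"tz":0.0004,"roll":0},{"tx":0,"ty":0.002,"tz":0.0004,"roll":0},{"tx":0,"ty":0.003,"tz":0.0004,"roll":0},{"tx":0,"ty":0.004,"tz":0.0004,"roll":0},{"tx":0,"ty":0.004,"tz":0.0004,"roll":0}]'

```text
clock: 20.82
ee_pos: [612.3, -42.6, 44.4]
orientation: [-0.001, 0.744, 0.668, -0.001]
contact_force: [-5.7, 0.8, 0.7]
finger_gap: 0.154
```

```bash
python3 st.py
```

```text
20.825 [612.272 -42.555  44.369] u 613.22 v 24.13 yaw -0.1075 y.z -0.0030 x.z -0.0000 F [-5.682  0.756  0.736] Fu -5.7 M [0.171 1.36  0.049]
pointer rows 147 162 cols 294 296
```

Call:
apply_moves --moves '[{"tx":0,"ty":0.001,"tz":0,"roll":0},{"tx":0,"ty":0.002,"tz":0,"roll":0},{"tx":0,"ty":0.003,"tz":0,"roll":0},{"tx":0,"ty":0.004,"tz":0,"roll":0},{"tx":0,"ty":0.0045,"tz":0,"roll":0},{"tx":0,"ty":0.0045,"tz":0,"roll":0},{"tx":0,"ty":0.0045,"tz":0,"roll":0}]'

```text
clock: 21.8
ee_pos: [614.9, -42.9, 44.5]
orientation: [-0.002, 0.744, 0.668, -0.002]
contact_force: [-10.2, 1.0, 5.7]
finger_gap: 0.154
```

```bash
python3 st.py && python3 - <<'E'
from h import *
t=pickle.load(open("t5.pkl","rb"));s=pickle.load(open("s5.pkl","rb"))
cv2.imwrite("pics/fin.png",np.hstack([crop(s["frame"],255,145,80,110,5),crop(t["frame"],265,130,60,110,5)]))
E
```

```text
21.8 [614.945 -42.852  44.477] u 615.91 v 24.13 yaw -0.1075 y.z -0.0064 x.z -0.0002 F [-10.238   1.029   5.749] Fu -10.3 M [0.204 2.113 0.022]
pointer rows 146 162 cols 294 296
```

View pics/fin.png

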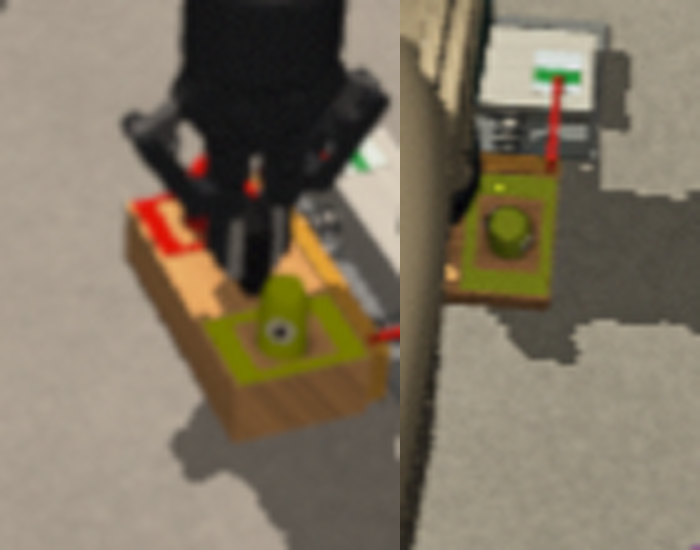

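The right pointer's tip (559,77) is in the middle of the green band (rows 70–83), the block lies flush against the plate, and the yellow head is upright. I'll ease the downward load slightly and check steadiness.

Call:
apply_moves --moves '[{"tx":0,"ty":0,"tz":-0.0002,"roll":0},{"tx":0,"ty":0,"tz":-0.0004,"roll":0},{"tx":0,"ty":0,"tz":-0.0004,"roll":0},{"tx":0,"ty":0,"tz":-0.0004,"roll":0},{"tx":0,"ty":0,"tz":-0.0004,"roll":0},{"tx":0,"ty":0,"tz":-0.0004,"roll":0}]'

```text
clock: 22.65
ee_pos: [614.9, -42.9, 44.5]
orientation: [-0.002, 0.744, 0.668, -0.002]
contact_force: [-10.5, -0.1, 3.9]
finger_gap: 0.152
```

```bash
python3 st.py && python3 - <<'E'
from h import *
t=pickle.load(open("t5.pkl","rb"));f=cv2.GaussianBlur(t["frame"],(0,0),.6).astype(np.float32)
u=np.array([.994,-.1085]);v=np.array([.1085,.994])
yg=f[:,:,1]-f[:,:,0];red=f[:,:,2]-f[:,:,1]
def prof(img,rows,c0,h,e):
    o=[]
    for w in rows:
        xs=np.arange(c0-h,c0+h,.1,dtype=np.float32);p=cv2.remap(img,xs[None],np.full((1,len(xs)),w,np.float32),cv2.INTER_CUBIC)[0]
        g=np.clip(-np.gradient(p),0,None)**2 if e else np.clip(p-p.min()-.5*np.ptp(p),0,None)
        o.append((xs@g/g.sum(),w))
    return np.array(o)
for n,pts,z in(("block end",prof(yg,range(168,185),295,4,1),36),("pointer",prof(red,range(148,160),296,4,0),41)):
    P=back(t,pts,z)[:,:2];print(n,"v %.1f"%(P@v).mean(),"slope %.3f"%np.polyfit(P@u,P@v,1)[0])
E
```

```text
22.65 [614.945 -42.861  44.488] u 615.91 v 24.12 yaw -0.1075 y.z -0.0065 x.z -0.0003 F [-10.465  -0.061   3.889] Fu -10.4 M [0.181 1.998 0.043]
pointer rows 146 162 cols 294 296
block end v -49.0 slope 0.004
pointer v -44.5 slope -0.009
```

```bash
python3 -c "
from rig import r
print(r.hand_in())"
```

```text
the job is handed in; nothing more can be done
None
```

I seated the red head first and then the yellow one in their matching bores. I then gripped the block by its handle, turned it square to the fence, and slid it up against the brass plate. I handed the job in at 22.7 s, with the arm still pushing steadily.

**Last checks:**
- **Pointers:** the right pointer tip was mid-green, with plate travel about 8 mm, judged by arm position and pointer shift. The arm hid the left pointer, but it is fixed to the same plate.
- **Position:** the block was about 0.5 mm off centre. Its yaw was within about 0.002 rad of the fence edges I fitted, though the pointer and block-end lines disagreed by about 0.01 rad.
- **Push:** about 10 N at the wrist, of which I put roughly 2–3 N down to bench friction. Two readings 0.85 s apart were the same.

**Less than perfect:**
- While sliding, the downward load rose to 17 N just short of the plate. I raised the tool to ease it, and the tool then briefly carried the block's full weight, so it may have just left the bench. I lowered it onto the bench again before the final push.
- Under the push the gripper is pitched about 0.4°, so the rear edge of the block may be up by a few tenths of a millimetre.
- I did not re-check the jar, spool and vise at the end, though nothing was moved near them after the red head was picked up.

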